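Unlatch the contact grill and hold its lid open at 40 degrees

TASK

On the kitchen island, move the contact grill's red-knobbed latch lever from the red mark into the middle notch at the green mark while the lid is still shut, and leave it there. Then raise the lid by its front handle to 40 degrees (within 5 degrees; the green line on the hinge scale) and finish while still holding it there, so that somebody can reach in for the toast; it falls shut if let go, so never let it drop. Leave everything else on the island where it is.

Things in the scene. Friction and masses are not known exactly. Their poses are not given: they have to be found in the camera images.
- grill: black and steel contact grill, fixed, base 250 mm deep (x) by 290 mm wide (y), 115 mm high with the lid shut. Origin: centre of its underside, on the work surface. x points from the front handle to the rear hinge, y to its left, z up; turned up to 0.25 rad either way. On its left, by the hinge, a dark plate has a green line at 40 degrees between white ones at 20 and 60
- lid (a joint): angle of the steel lid about its rear hinge, rad: 0 shut, grows as the front rises (40 degrees = 0.698), stop at 1.7. The lid weighs 0.5 to 1 kg, about 3 to 5 N at the handle, hinge nearly free: it falls shut when released. Nothing mechanical links it to the lever
- lid_handle (a point): middle of the lid's front handle: round black bar 16 mm thick, 160 mm long, along the grill's y, on a 12 mm arm at each end. Shut, it is at (-175, 0, 110) mm in the grill's frame, its centre line 60 mm in front of the lid's edge, nothing below it down to the island; the lid's top is then 5 mm above its centre line
- lid_hinge (a point): middle of the lid's hinge line, at (125, 0, 85) mm in the grill's frame; the line is parallel to the grill's y axis. The handle's centre line is 301 mm from it
- lever (a joint): latch lever angle, rad, swinging front to back in the grill's x-z plane: 0 = notch at the red mark (leaning 0.6 rad forward, away from the hinge), 0.6 = middle notch at the green mark (upright), 1.2 = notch at the yellow mark (leaning 0.6 back); stops at -0.1 and 1.3. A spring detent pulls it into the nearest notch; about 3 to 4 N at the knob pushes it over
- lever_knob (a point): centre of the lever's red ball knob, 26 mm across, 90 mm from the pivot on a 10 mm steel rod; at (-80, -205, 138) mm in the grill's frame when upright. The lid's and base's side are 60 mm to the left of it
- lever_pivot (a point): pivot axis of the lever, parallel to the grill's y axis, on the right side of the grill at (-80, -205, 48) mm in the grill's frame
- mug: blue mug, 80 mm across, 95 mm high; bystander, loose, origin at its underside's centre; leave it where it stands
- mill: dark wood pepper mill, 54 mm across, 148 mm high; bystander, loose, origin at its underside's centre; leave it where it stands
- oil: green glass oil bottle, 62 mm across, 220 mm high; bystander, loose, origin at its underside's centre; leave it where it stands
- candle_a: white pillar candle, 70 mm across, 100 mm high; bystander, loose, origin at its underside's centre; leave it where it stands
- candle_b: white pillar candle, 70 mm across, 150 mm high; bystander, loose, origin at its underside's centre; leave it where it stands
- plate: red plate, 220 mm across, 20 mm high, on a round woven placemat 320 mm across and 6 mm thick; bystander, loose, origin at its underside's centre; leave it where it stands
- spatula: kitchen spatula lying flat; bystander, loose, origin at its underside's centre; leave it where it stands

How it is judged:
By the outcome, as a careful person would: the job done as asked, in the order asked, and still so for the second after the job is handed in, while the arm keeps its last pose, push and grip.
It also fails if it takes over 43 s, if anything falls off the work surface, if the arm or the gripper's body presses on something with over 40 N, if the wrist force passes 120 N, or if a joint passes its speed limit or range.

ROBOT

A 7-joint arm with a two-finger parallel gripper is mounted at the origin on the work surface. World frame = base frame: x ahead of the robot, y to its left, z up, the work surface at z = 0. Lengths are in m, angles in rad, forces in N, time in s.
With the tool pointing down it reaches from about 0.425 to 0.875 m from the base axis. Payload 4.7 kg.
Tool frame: the origin (TCP) lies midway between the tips of the shut fingers; the grasp point (between the pads) lies 19 mm behind it; z points along the fingers, y is the line along which they close (so a half turn about z gives the same grasp; the last joint's range is limited). The gripper opens to 87 mm and grips with 3 to 60 N. Pads are 19 mm wide; open, the fingers measure 117 mm over their backs; the gripper's body (75 mm by 190 mm) begins 51 mm behind the grasp point.
Start: joints at [-1.303, 0.321, -0.07, 1.45, 0.023, 1.371, -0.057], TCP at [0.163, 0.629, 0.223] pointing down, gripper open.
Joint ranges: [-2.86, 2.86], [-0.3, 2.09], [-1.38, 1.24], [0.06, 2.45], [-1.56, 4.7], [0.09, 2.05], [-2.69, 2.69]. Speed limits (rad/s): [2.57, 2.57, 3.14, 3.14, 3.14, 3.14, 3.14].

INTERFACE

Orientations are given as a rotation vector (axis times angle).
In Python, from bench import ctrl gives the robot as it stands. The module is installed in compiled form; this text tells all that it offers.
- The arm moves only by the shell command python3 -m handwheel 'ROWS' [FORCE]. ROWS is JSON, a list of rows, each a list of 7 numbers: the finger opening in m, from 0 to 0.087, then the shift along the tool's x, y, z in m, then the turn, a rotation vector about the tool's x, y, z in degrees. A call has 1 to 12 rows; each row shifts and turns the commanded pose from where the row before left it, along the tool's axes as they then stand; what a row does not reach is not made up. A row lasts 1/8 s, in which the tool goes at most 62.5 mm and 10.7 degrees, less where a joint would pass 70% of its speed; a pose out of reach is approached as far as the arm can. A call is refused whole if a number of a shift passes 0.0625 or a number of a turn 10.7, either way. A call with a gripper value outside its range is refused whole. The fingers move at their own pace and stop on an object; FORCE is the grip in N (left out, the last holds). Time passes only in rows, so rows that do not move let the fingers close. It gives the time, the measured TCP pose, the force, the opening and the grip force at its end, in the units of the state.
- ctrl.get_state(): the state, without advancing time (a new reading comes with each control period).
- ctrl.get_image(name): name is "scene" or "top" or "wrist"; returns (picture, depth): 480x640x3 uint8, blue, green, red; 480x640 float32, m along the optical axis (not along the pixel's ray), 0 where there is no reading.
- ctrl.camera_info(name): a dict with "intrinsics" (3x3 intrinsics, pixels), "R" (3x3) and "t" (3): a world point X has camera coordinates R X + t. Camera axes: x right, y down, z forward; pixel columns grow to the right and rows downward; lengths in m; the calibration is good to about 2 mm. A picture is of the moment at which its call begins: read the wrist's pose just before it. camera_info takes no time and is no camera call; for the wrist camera it gives the pose at the moment of the call.
- ctrl.close_job(): hands the job in; it is judged then, once.
The state is a dict: "time": time; "joint_positions": joint angles; "qd": joint speeds; "joint_torque": joint torques, N m; "position": TCP position; "tool_rot": TCP orientation; "ft_force": force on the tool from outside, world axes, zero at the start; "torque": the same for the moment, N m; "grip_width": opening from 0.0 (shut) to 1.0 (fully open); "grip_force": force on a finger pad.
Only numpy, scipy, OpenCV 4.12 (cv2) and the standard library are available. Lean on these libraries where they do the work, as an engineer would, in place of code of your own. Each camera call takes 0.05 s, during which the arm holds its last target. There are 200 camera calls.

## Working session

There is one attempt and no reset: what is moved stays moved. The work goes in short steps, Python scripts to look and compute and a shell command to move; the robot and the scene stay as the last step left them, time stands still between calls to the robot, and variables do not carry over. Pictures are saved under pics/ and viewed, at most 10 in all, crops included, and the job is handed in when it is done.

```bash
mkdir -p pics; ls; python3 - <<'E'
from bench import ctrl
import cv2,numpy as np
np.set_printoptions(precision=4,suppress=True)
s=ctrl.get_state();print({k:s[k] for k in ("time","position","tool_rot","ft_force","grip_width")})
for n in("scene","top"):
    i,d=ctrl.get_image(n);cv2.imwrite(f"pics/{n}0.png",i);np.save(f"pics/{n}0d.npy",d)
    c=ctrl.camera_info(n);print(n,c)
E
```

```text
pics
{'time': 0.0, 'position': array([0.1631, 0.6286, 0.2215]), 'tool_rot': array([-0.3975, -3.1162,  0.003 ]), 'ft_force': array([0.2147, 0.3972, 0.2321]), 'grip_width': 0.9978512092487892}
scene {'intrinsics': array([[563.5749,   0.    , 315.7311],
       [  0.    , 563.5749, 240.14  ],
       [  0.    ,   0.    ,   1.    ]]), 'R': array([[ 0.7861,  0.6179,  0.0191],
       [ 0.3652, -0.4393, -0.8208],
       [-0.4987,  0.6521, -0.571 ]]), 't': array([-0.4275, -0.0874,  1.6034])}
top {'intrinsics': array([[516.8067,   0.    , 316.5138],
       [  0.    , 516.8067, 238.6141],
       [  0.    ,   0.    ,   1.    ]]), 'R': array([[-0.0222, -0.9996,  0.0167],
       [-0.9925,  0.0201, -0.1205],
       [ 0.1201, -0.0192, -0.9926]]), 't': array([-0.0015,  0.5285,  1.4827])}
```

View pics/scene0.png

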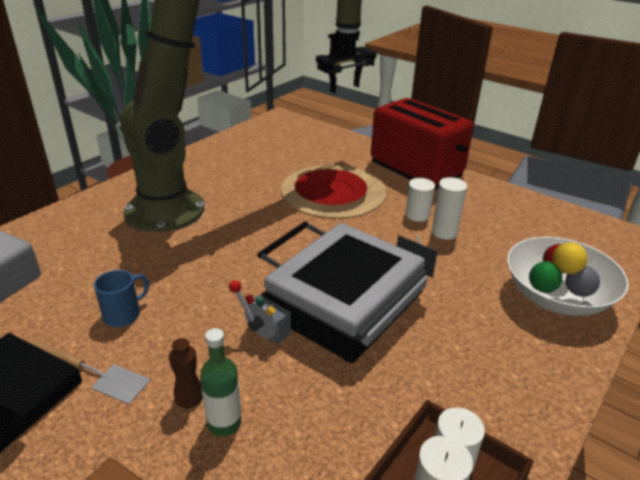

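View pics/top0.png

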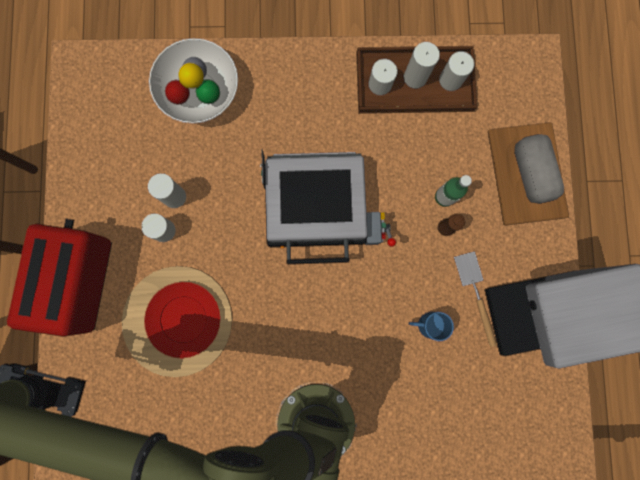

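The scene view shows the red knob near (235,286), with the lever leaning forward, and the handle bar from (262,253) to (308,228). The top view shows the knob at (391,242), the handle from (289,260) to (348,260) and the lid from about (267,155) to (366,243). The oil bottle and the mill are to the right of the lever.

```bash
cat > h.py <<'E'
import cv2,numpy as np
from bench import ctrl
from scipy.spatial.transform import Rotation as Ro
np.set_printoptions(precision=4,suppress=True)
C={n:ctrl.camera_info(n) for n in("scene","top")}
def ray(n,p,c=None):
    c=c or C[n];R,t=c["R"],c["t"]
    d=R.T@np.linalg.solve(c["intrinsics"],[p[0],p[1],1.]);return -R.T@t,d
def onz(n,p,z):
    o,d=ray(n,p);return o+d*(z-o[2])/d[2]
def tri(a,b):
    (o,d),(q,e)=a,b
    s=np.linalg.lstsq(np.c_[d,-e],q-o,rcond=None)[0]
    A,B=o+d*s[0],q+e*s[1];return (A+B)/2,np.linalg.norm(A-B)
def red(img,box):
    x0,y0,x1,y1=box;h=cv2.cvtColor(img[y0:y1,x0:x1],cv2.COLOR_BGR2HSV)
    m=(((h[...,0]<6)|(h[...,0]>174))&(h[...,1]>190)&(h[...,2]>90)).astype(np.uint8)
    k,l,st,ce=cv2.connectedComponentsWithStats(m)
    return [(ce[i]+[x0,y0],st[i,4]) for i in range(1,k) if st[i,4]>8]
def proj(n,X):
    c=C[n];p=c["intrinsics"]@(c["R"]@np.asarray(X)+c["t"]);return p[:2]/p[2]
E
python3 - <<'E'
from h import *
S=cv2.imread("pics/scene0.png");T=cv2.imread("pics/top0.png")
a=red(S,(220,270,262,310));b=red(T,(370,215,410,260));print(a,b)
ka=max(a,key=lambda v:v[1])[0];kb=max(b,key=lambda v:v[1])[0]
print("knob",tri(ray("scene",ka),ray("top",kb)),onz("top",kb,.122),onz("scene",ka,.122))
# lid in top: grey/black low-saturation
h=cv2.cvtColor(T,cv2.COLOR_BGR2HSV);m=((h[...,1]<60)).astype(np.uint8)*255
m[:, :255]=0;m[:,368:]=0;m[:140]=0;m[270:]=0
m=cv2.morphologyEx(m,cv2.MORPH_OPEN,np.ones((15,15)))
c=max(cv2.findContours(m,0,2)[0],key=cv2.contourArea)
r=cv2.minAreaRect(c);P=cv2.boxPoints(r);W=np.array([onz("top",p,.115) for p in P]);print(P,W)
print([np.linalg.norm(W[i]-W[i-1]) for i in range(4)])
# handle
hm=(h[...,2]<80).astype(np.uint8);
for u in range(284,354,5):
    v=np.where(hm[248:272,u])[0]+248;print(u,v.min() if len(v) else 0,v.max() if len(v) else 0,end=' ')
s=ctrl.get_state();print(Ro.from_rotvec(s["tool_rot"]).as_matrix())
big=np.vstack([cv2.resize(T[140:275,250:420],None,fx=4,fy=4,interpolation=3)]);cv2.imwrite("pics/c1.png",big)
E
```

```text
[(array([234.5341, 285.6932]), np.int32(88)), (array([249.7778, 298.    ]), np.int32(18))] [(array([383.0769, 235.6923]), np.int32(13)), (array([391.1837, 241.8163]), np.int32(49))]
knob (array([ 0.5038, -0.2174,  0.1217]), np.float64(0.0016595898732425706)) [ 0.5044 -0.2168  0.122 ] [ 0.5035 -0.2182  0.122 ]
[[261.2104 154.3654]
 [365.2398 151.3931]
 [367.8548 242.9184]
 [263.8254 245.8907]] [[ 0.7607  0.1395  0.115 ]
 [ 0.7642 -0.1545  0.115 ]
 [ 0.5034 -0.153   0.115 ]
 [ 0.501   0.1348  0.115 ]]
[np.float64(0.2597103861924511), np.float64(0.2941073634838534), np.float64(0.2608067780460762), np.float64(0.2878144295415149)]
284 0 0 289 248 263 294 259 263 299 259 263 304 259 262 309 258 263 314 258 262 319 257 262 324 258 262 329 257 262 334 257 262 339 257 262 344 255 261 349 258 258 [[-0.968   0.251  -0.0004]
 [ 0.251   0.968  -0.0017]
 [-0.0001 -0.0017 -1.    ]]
```

View pics/c1.png

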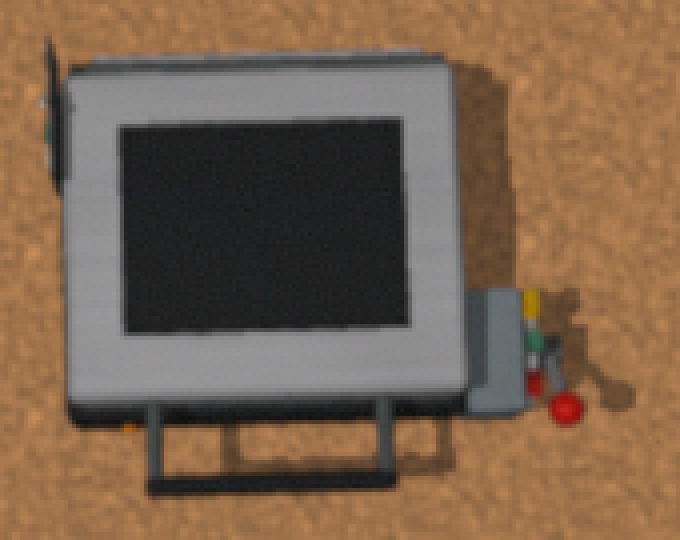

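The crop shows the handle bar ends at about (287,262) and (348.7,260) in top-image pixels. The knob at (391,242) is clear of everything around it, and the grill is yawed slightly.

```bash
python3 - <<'E'
from h import *
L=onz("top",(287,261.8),.11);R=onz("top",(348.7,260),.11);H=(L+R)/2
print(L,R,np.linalg.norm(L-R),"H",H,"yawbar",np.arctan2(-(L-R)[0],(L-R)[1]))
K=np.array([.5038,-.2174]);v=K-H[:2]
yaw=np.arctan2(v[1],v[0])-np.arctan2(-205,44);print("dist",np.linalg.norm(v),"exp",np.hypot(44,205),"yaw",yaw)
for u0 in ((120,124),(403,116),(410,326),(124,335)): print(onz("top",(250+u0[0]/4,140+u0[1]/4),.115))
for y in(yaw,):
    Rm=np.array([[np.cos(y),-np.sin(y)],[np.sin(y),np.cos(y)]])
    O=((H[:2]-Rm@[-.175,0])+(K-Rm@[-.1308,-.205]))/2;print("O",O)
    w=lambda x,yy,z:np.r_[O+Rm@[x,yy],z]
    for nm,p in dict(L=(-.175,.08,.11),R=(-.175,-.08,.11),knob0=(-.1308,-.205,.122)).items():print(nm,w(*p),proj("top",w(*p)),proj("scene",w(*p)))
    print("knobmid",w(-.08,-.205,.138),"handle40",w(-.0887,0,.297))
E
```

```text
[0.4561 0.0718 0.11  ] [ 0.4575 -0.0989  0.11  ] 0.17066776949916795 H [ 0.4568 -0.0136  0.11  ] yawbar 0.008278301141414474
dist 0.20917649924196258 exp 209.6687864227768 yaw 0.01532859742819026
[0.7117 0.0873 0.115 ]
[ 0.7139 -0.1119  0.115 ]
[ 0.5642 -0.1123  0.115 ]
[0.5618 0.0866 0.115 ]
O [ 0.6316 -0.0107]
L [0.4554 0.0667 0.11  ] [288.853  262.0053] [304.8129 223.2472]
R [ 0.4578 -0.0933  0.11  ] [346.6835 259.9107] [260.2427 253.8764]
knob0 [ 0.504  -0.2176  0.122 ] [391.4939 241.9594] [234.916  285.6522]
knobmid [ 0.5547 -0.2169  0.138 ] handle40 [ 0.5429 -0.012   0.297 ]
```

```bash
python3 -m handwheel '[[0.045,0,0,-0.014,0,0,10.7],[0.045,0,0,-0.014,0,0,10.7],[0.045,0,0,-0.014,0,0,10.7],[0.045,0,0,-0.014,0,0,10.7],[0.045,0,0,-0.014,0,0,10.7],[0.045,0,0,-0.014,0,0,10.7],[0.045,0,0,-0.014,0,0,10.7],[0.045,0,0,0,0,0,1]]' 10; python3 -c "
from h import *
s=ctrl.get_state();print(s['joint_positions'],s['position'],Ro.from_rotvec(s['tool_rot']).as_matrix())"
```

```text
time: 1.1
position: [0.1633, 0.6296, 0.3213]
tool_rot: [-2.228, -2.214, -0.002]
ft_force: [0.2, 0.3, -1.8]
grip_width: 0.518
grip_force: 0.0
[-1.4327  0.2945  0.0984  1.2922 -0.0284  1.5546 -1.3447] [0.1633 0.6296 0.3213] [[ 0.0066  1.      0.0005]
 [ 1.     -0.0066  0.0015]
 [ 0.0016  0.0005 -1.    ]]
```

```bash
python3 -m handwheel '[[0.045,-0.04,0.045,0,0,0,0],[0.045,-0.04,0.045,0,0,0,0],[0.045,-0.04,0.045,0,0,0,0],[0.045,-0.04,0.045,0,0,0,0],[0.045,-0.04,0.045,0,0,0,0],[0.045,-0.05,0.02,0,0,0,0],[0.045,-0.05,0.02,0,0,0,0],[0.045,-0.05,0.02,0,0,0,0],[0.045,-0.05,0.02,0,0,0,0],[0.045,-0.05,0.02,0,0,0,0],[0.045,-0.05,0.014,0,0,0,0],[0.045,-0.05,0,0,0,0,0]]'; python3 -m handwheel '[[0.045,-0.05,0,0,0,0,0],[0.045,-0.05,0,0,0,0,0],[0.045,-0.05,0,0,0,0,0],[0.045,-0.05,0,0,0,0,0],[0.045,-0.05,0,0,0,0,0],[0.045,-0.047,0,0,0,0,0],[0.045,0,0,0,0,0,0]]'; python3 -c "
from h import *
s=ctrl.get_state();print(s['joint_positions'],s['position'],Ro.from_rotvec(s['tool_rot']).as_matrix())"
```

```text
time: 2.6
position: [0.4981, 0.0745, 0.3194]
tool_rot: [2.227, 2.216, -0.002]
ft_force: [0.3, -1.0, 0.4]
grip_width: 0.517
grip_force: 0.0
time: 3.48
position: [0.4938, -0.2251, 0.3199]
tool_rot: [2.235, 2.207, -0.004]
ft_force: [-0.5, -0.2, -1.1]
grip_width: 0.516
grip_force: 0.0
[-0.4985  0.0644  0.9298  1.5876 -0.0491  1.516   0.42  ] [ 0.4938 -0.2251  0.3199] [[ 0.013   0.9999 -0.0015]
 [ 0.9999 -0.013  -0.0021]
 [-0.0021 -0.0015 -1.    ]]
```

```bash
python3 - <<'E'
from h import *
c=ctrl.camera_info("wrist");i,d=ctrl.get_image("wrist");cv2.imwrite("pics/w1.png",i)
o,_=ray("w",(0,0),c)
for p,a in red(i,(0,0,640,480)):
    o,r=ray("w",p,c);print(p,a,"z.122",o+r*(.122-o[2])/r[2])
E
```

```text
[351.5167 179.8944] 180 z.122 [ 0.5252 -0.1978  0.122 ]
[328.9154 203.5651] 591 z.122 [ 0.5058 -0.2179  0.122 ]
```

View pics/w1.png

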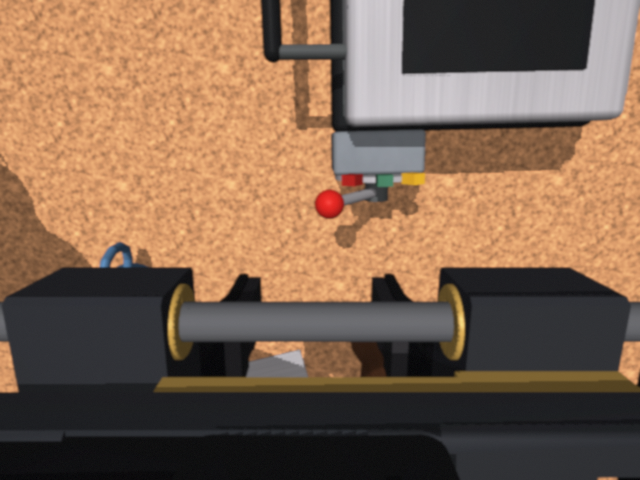

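The wrist view shows the knob at (329,204). It agrees with the two-view estimate to 2 mm, and the way down is clear.

```bash
python3 -m handwheel '[[0.045,0.0073,0.0113,0.03,0,0,0],[0.045,0,0,0.04,0,0,0],[0.045,0,0,0.04,0,0,0],[0.045,0,0,0.02,0,0,0],[0.045,0,0,0,0,0,0]]' 10
```

```text
time: 4.15
position: [0.5061, -0.2108, 0.1885]
tool_rot: [-2.223, -2.214, 0.003]
ft_force: [0.2, 0.8, 0.1]
grip_width: 0.518
grip_force: 0.0
```

```bash
python3 -m handwheel '[[0.045,-0.007,-0.001,0.015,0,0,0],[0.045,0,0,0.03,0,0,0],[0.045,0,0,0.02,0,0,0],[0.045,0,0,0.008,0,0,0],[0.045,0,0,0,0,0,0]]'
```

```text
time: 4.78
position: [0.506, -0.2203, 0.1174]
tool_rot: [-2.23, -2.213, 0.001]
ft_force: [1.3, 0.0, 0.5]
grip_width: 0.519
grip_force: 0.0
```

```bash
python3 -m handwheel '[[0.034,0,0,0,0,0,0],[0.034,0,0,0,0,0,0],[0.034,0,0.0115,-0.0065,0,0,0],[0.034,0,0.0125,-0.005,0,0,0],[0.034,0,0.013,-0.003,0,0,0],[0.034,0,0.0125,-0.001,0,0,0],[0.034,0,0,0,0,0,0],[0.034,0,0,0,0,0,0]]'; python3 - <<'E'
from h import *
S,_=ctrl.get_image("scene");T,_=ctrl.get_image("top")
cv2.imwrite("pics/c2.png",np.hstack([cv2.resize(I,None,fx=4,fy=4,interpolation=3) for I in (S[240:360,200:300],T[190:310,350:450])]))
print(red(S,(220,260,275,310)),red(T,(370,205,410,260)),proj("scene",(.5556,-.2172,.138)),proj("top",(.5556,-.2172,.138)))
E
```

```text
time: 5.78
position: [0.5552, -0.2206, 0.1327]
tool_rot: [-2.23, -2.212, 0.001]
ft_force: [-0.6, -0.6, 0.9]
grip_width: 0.397
grip_force: 0.0
[(array([250.36  , 291.3333]), np.int32(75))] [] [253.3693 289.8986] [391.5252 222.582 ]
```

View pics/c2.png

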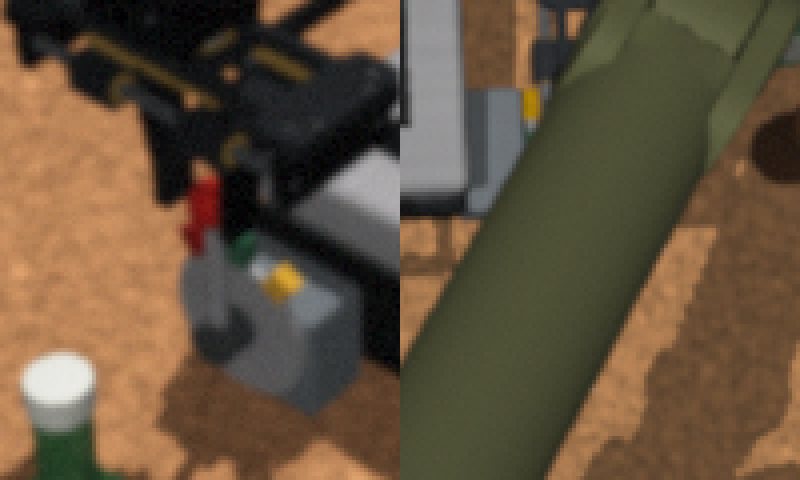

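The crop shows the lever upright, with its knob at about (205,215) between the fingers. Next I open the fingers and lift straight up.

```bash
python3 -m handwheel '[[0.05,0,0,0,0,0,0],[0.05,0,0,0,0,0,0],[0.05,0,0,-0.01,0,0,0],[0.05,0,0,-0.03,0,0,0],[0.05,0,0,-0.05,0,0,0],[0.05,0,0,-0.05,0,0,0],[0.05,0,0,-0.03,0,0,0],[0.05,0,0,0,0,0,0]]'; python3 - <<'E'
from h import *
c=ctrl.camera_info("wrist");i,_=ctrl.get_image("wrist");S,_=ctrl.get_image("scene")
a=[max(red(S,(220,260,275,310)),key=lambda v:v[1])]
for p,n in red(i,(0,0,640,480)): print(p,n,tri(ray("scene",a[0][0]),ray("w",p,c)))
print(a)
E
```

```text
time: 6.88
position: [0.5566, -0.2216, 0.3065]
tool_rot: [2.227, 2.209, 0.005]
ft_force: [-0.3, -0.7, -0.6]
grip_width: 0.575
grip_force: 0.0
[281.2296 186.2449] 196 (array([ 0.5304, -0.1979,  0.1103]), np.float64(0.0026798838846581246))
[313.2486 213.3095] 740 (array([ 0.5554, -0.2185,  0.1366]), np.float64(0.0029131728905090314))
[(array([252.1121, 290.6822]), np.int32(107))]
```

```bash
python3 -m handwheel '[[0.06,0.042,-0.026,0,0,0,0],[0.06,0.042,-0.026,0,0,0,0],[0.06,0.042,-0.026,0,0,0,0],[0.06,0.042,-0.026,0,0,0,0],[0.06,0.04,-0.022,0,0,0,0],[0.06,0,0,0,-9,0,0],[0.06,0,0,0,-9,0,0],[0.06,0,0,0,-9,0,0],[0.06,0,0,0,-9,0,0],[0.06,0,0,0,0,0,0]]'; python3 -c "
from h import *
s=ctrl.get_state();print(s['joint_positions'],s['position'],Ro.from_rotvec(s['tool_rot']).as_matrix())"
```

```text
time: 8.22
position: [0.4414, -0.0068, 0.3004]
tool_rot: [2.149, 2.142, 0.228]
ft_force: [0.7, -0.6, 0.9]
grip_width: 0.688
grip_force: 0.0
[ 0.1344 -0.2905 -0.1195  1.9275 -0.0745  1.3273  0.0251] [ 0.4414 -0.0068  0.3004] [[ 0.0002  0.9845  0.1753]
 [ 0.9994 -0.0065  0.0352]
 [ 0.0358  0.1752 -0.9839]]
```

```bash
python3 -m handwheel '[[0.06,-0.003,0.05,0.009,0,-2,0],[0.06,-0.003,0.05,0.009,0,0,0],[0.06,0,0,0,-6,0,0],[0.06,0,0,0,-6,0,0],[0.06,0,0,0,-6,0,0],[0.06,0,0,0,-6,0,0],[0.06,0,0,0,0,0,0]]'; python3 -c "
from h import *
s=ctrl.get_state();print(s['joint_positions'],s['position'],Ro.from_rotvec(s['tool_rot']).as_matrix())"
```

```text
time: 9.1
position: [0.5597, -0.0071, 0.2835]
tool_rot: [1.912, 1.912, 0.544]
ft_force: [-0.3, -0.5, -0.1]
grip_width: 0.687
grip_force: 0.0
[ 0.3539 -0.2996 -0.3247  2.0518 -0.1453  0.8273  0.0843] [ 0.5597 -0.0071  0.2835] [[-0.0009  0.8526  0.5226]
 [ 1.     -0.0014  0.0041]
 [ 0.0042  0.5226 -0.8526]]
```

```bash
python3 -m handwheel '[[0.06,0,-0.03,0,9,0,0],[0.06,0,-0.03,0,9,0,0],[0.06,0,-0.03,0,9,0,0],[0.06,-0.006,-0.01,0.03,0,0,0],[0.06,0,0,0,0,0,0]]'; python3 -c "
from h import *
s=ctrl.get_state();print(s['joint_positions'],s['position'],Ro.from_rotvec(s['tool_rot']).as_matrix())"
```

```text
time: 9.72
position: [0.4705, -0.0125, 0.2197]
tool_rot: [2.18, 2.185, 0.091]
ft_force: [0.2, -0.7, 0.6]
grip_width: 0.689
grip_force: 0.0
[ 0.364  -0.1148 -0.3615  1.9293 -0.0473  1.2406  0.0189] [ 0.4705 -0.0125  0.2197] [[-0.0024  0.9968  0.0793]
 [ 1.      0.0021  0.004 ]
 [ 0.0038  0.0793 -0.9968]]
```

```bash
python3 -m handwheel '[[0.06,-0.001,-0.022,0.03,0,0,0],[0.06,0,0,0.04,0,0,0],[0.06,0,0,0.035,0,0,0],[0.06,0,0,0.017,0,0,0],[0.06,0,0,0,0,0,0]]'; python3 - <<'E'
from h import *
s=ctrl.get_state();print(s['position'])
S,_=ctrl.get_image("scene")
cv2.imwrite("pics/c3.png",cv2.resize(S[180:330,190:390],None,fx=4,fy=4,interpolation=3))
E
```

```text
time: 10.35
position: [0.4603, -0.0124, 0.0979]
tool_rot: [2.178, 2.184, 0.095]
ft_force: [0.3, -0.8, 0.2]
grip_width: 0.688
grip_force: 0.0
[ 0.4603 -0.0124  0.0979]
```

View pics/c3.png

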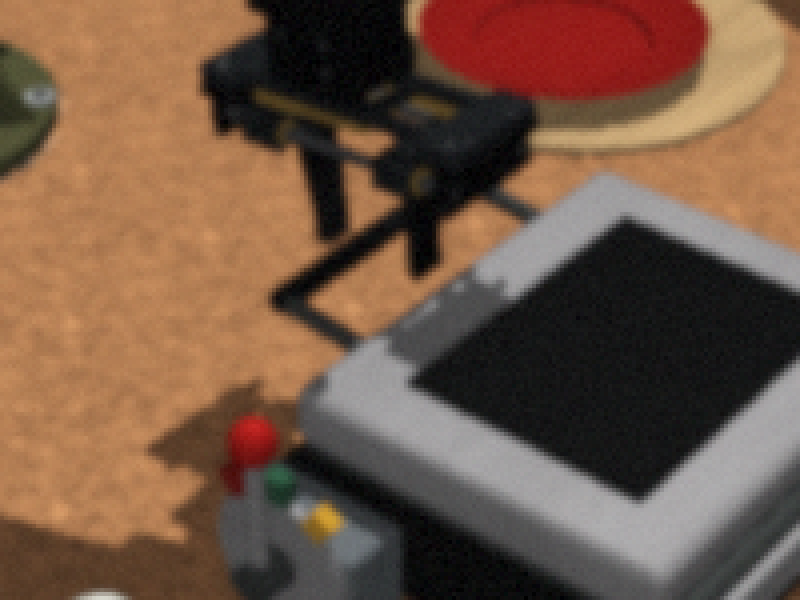

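The view shows the fingers astride the bar at its middle, clear of the lid, and the lever still upright with its knob at (252,440). I close the fingers now.

```bash
python3 -m handwheel '[[0.06,0,0,0.003,0,0,0],[0.0,0,0,0,0,0,0],[0.0,0,0,0,0,0,0],[0.0,0,0,0,0,0,0],[0.0,0,0,0,0,0,0],[0.0,0,0,0,0,0,0]]' 30; python3 - <<'E'
from h import *
s=ctrl.get_state();p=s['position'];R=Ro.from_rotvec(s['tool_rot']).as_matrix();print(R)
# rows: rigid bar point b in tool frame; lid angle phi, tool tilt th
hg=np.array([.6316+.125,.0,.085]);
bz=-.014
th0=np.arctan2(R[0,2],-R[2,2]);ph=np.radians(np.linspace(0,40,13));th=th0+np.radians(np.interp(np.degrees(ph),[0,15,40],[0,0,20]))
al=np.arctan2(.025,.3)
B=np.c_[-.301*np.cos(al+ph),.301*np.sin(al+ph)]
prev=None
for b,t,f in zip(B,th,ph):
    a=np.array([np.sin(t),-np.cos(t)]);y=np.array([np.cos(t),np.sin(t)])
    T=b+.014*a
    if prev is not None:
        d=T-prev[0];print(round(np.degrees(f),1),"ty %.4f tz %.4f rx %.2f"%(d@prev[2],d@prev[1],-np.degrees(t-prev[3])),"TCP dx,dz",T-T0)
    else:T0=T
    prev=(T,a,y,t)
E
```

```text
time: 11.15
position: [0.4604, -0.0129, 0.0946]
tool_rot: [2.178, 2.183, 0.097]
ft_force: [-0.3, 0.3, 0.4]
grip_width: 0.205
grip_force: 0.0
[[-0.0022  0.9964  0.0842]
 [ 1.      0.0018  0.0045]
 [ 0.0043  0.0842 -0.9964]]
3.3 ty 0.0034 tz -0.0172 rx -0.00 TCP dx,dz [0.002  0.0174]
6.7 ty 0.0044 tz -0.0169 rx -0.00 TCP dx,dz [0.0049 0.0347]
10.0 ty 0.0054 tz -0.0167 rx -0.00 TCP dx,dz [0.0089 0.0517]
13.3 ty 0.0063 tz -0.0163 rx -0.00 TCP dx,dz [0.0139 0.0685]
16.7 ty 0.0076 tz -0.0159 rx -1.33 TCP dx,dz [0.0201 0.085 ]
20.0 ty 0.0092 tz -0.0153 rx -2.67 TCP dx,dz [0.0276 0.1012]
23.3 ty 0.0108 tz -0.0143 rx -2.67 TCP dx,dz [0.036 0.117]
26.7 ty 0.0122 tz -0.0132 rx -2.67 TCP dx,dz [0.0454 0.1323]
30.0 ty 0.0135 tz -0.0119 rx -2.67 TCP dx,dz [0.0556 0.1472]
33.3 ty 0.0147 tz -0.0105 rx -2.67 TCP dx,dz [0.0666 0.1615]
36.7 ty 0.0157 tz -0.0090 rx -2.67 TCP dx,dz [0.0784 0.1752]
40.0 ty 0.0166 tz -0.0073 rx -2.67 TCP dx,dz [0.0909 0.1882]
```

```bash
python3 -m handwheel '[[0.0,0,0,0,0,0,0],[0.0,0,0,0,0,0,0],[0.0,0,0,0,0,0,0]]' 30
```

```text
time: 11.52
position: [0.4601, -0.0129, 0.0945]
tool_rot: [2.178, 2.183, 0.096]
ft_force: [-1.5, -0.5, 1.9]
grip_width: 0.172
grip_force: 30.0
```

```bash
python3 -m handwheel '[[0.0,0,0.0015,-0.0086,0,0,0],[0.0,0,0.002,-0.0086,0,0,0],[0.0,0,0.002,-0.0085,0,0,0],[0.0,0,0.0022,-0.0085,0,0,0],[0.0,0,0.0026,-0.0084,0,0,0],[0.0,0,0.0028,-0.0083,0,0,0],[0.0,0,0.003,-0.0082,0,0,0],[0.0,0,0.0033,-0.0081,0,0,0],[0.0,0,0,0,0,0,0]]'
```

```text
time: 12.65
position: [0.4735, -0.0128, 0.1637]
tool_rot: [2.179, 2.184, 0.095]
ft_force: [-4.8, 1.2, -1.7]
grip_width: 0.172
grip_force: 30.0
```

```bash
python3 -m handwheel '[[0.0,0,0.0037,-0.008,-0.6,0,0],[0.0,0,0.0039,-0.0079,-0.7,0,0],[0.0,0,0.0045,-0.0077,-1.3,0,0],[0.0,0,0.0047,-0.0076,-1.3,0,0],[0.0,0,0.0053,-0.0072,-1.3,0,0],[0.0,0,0.0055,-0.0071,-1.3,0,0],[0.0,0,0.006,-0.0067,-1.3,0,0],[0.0,0,0.0062,-0.0065,-1.3,0,0],[0.0,0,0,0,0,0,0]]'
```

```text
time: 13.78
position: [0.5027, -0.0126, 0.2281]
tool_rot: [2.094, 2.099, 0.256]
ft_force: [-14.4, 2.6, 4.7]
grip_width: 0.174
grip_force: 30.0
```

```bash
python3 -m handwheel '[[0.0,0,-0.0012,-0.0012,0,0,0],[0.0,0,-0.0012,-0.0012,0,0,0],[0.0,0,0.0066,-0.006,-1.3,0,0],[0.0,0,0.0068,-0.0058,-1.3,0,0],[0.0,0,0.0072,-0.0053,-1.3,0,0],[0.0,0,0.0074,-0.0051,-1.3,0,0],[0.0,0,0,0,0,0,0]]'; python3 - <<'E'
from h import *
s=ctrl.get_state();R=Ro.from_rotvec(s['tool_rot']).as_matrix();t=np.arctan2(R[0,2],-R[2,2])
b=s['position']-.014*R[:,2];r=b-[.7566,0,.085];print("tilt",np.degrees(t),"bar",b,"lid",np.degrees(np.arctan2(r[2],-r[0]))-4.76,"rad",np.hypot(r[0],r[2]),s['joint_positions'])
E
```

```text
time: 14.65
position: [0.523, -0.0125, 0.2594]
tool_rot: [2.04, 2.044, 0.351]
ft_force: [-3.3, 4.7, 0.4]
grip_width: 0.172
grip_force: 30.0
tilt 19.191783565660618 bar [ 0.5184 -0.0125  0.2726] lid 33.46211340245966 rad 0.30325656729126593 [ 0.377  -0.2197 -0.3464  1.973  -0.1021  1.0421  0.0647]
```

```bash
python3 -m handwheel '[[0.0,0,0.0078,-0.0046,-1.3,0,0],[0.0,0,0.0079,-0.0044,-1.3,0,0],[0.0,0,0.0081,-0.0039,-1.3,0,0],[0.0,0,0.0082,-0.0036,-1.3,0,0],[0.0,0,0,0,0,0,0],[0.0,0,0,0,0,0,0]]'; python3 - <<'E'
from h import *
s=ctrl.get_state();R=Ro.from_rotvec(s['tool_rot']).as_matrix();t=np.arctan2(R[0,2],-R[2,2])
b=s['position']-.014*R[:,2];r=b-[.7566,0,.085];print("tilt",np.degrees(t),"bar",b,"lid",np.degrees(np.arctan2(r[2],-r[0]))-4.76,"rad",np.hypot(r[0],r[2]),s['joint_positions'])
S,d=ctrl.get_image("scene");T,dt=ctrl.get_image("top");np.save("pics/d.npy",d)
cv2.imwrite("pics/s4.png",S);cv2.imwrite("pics/t4.png",T)
cv2.imwrite("pics/c4.png",cv2.resize(S[150:350,200:460],None,fx=3,fy=3,interpolation=3))
print(red(S,(220,260,275,310)))
# lid plane from depth: bright grey pixels within lid area
h=cv2.cvtColor(S,cv2.COLOR_BGR2HSV);c=C["scene"];v,u=np.where((d>0)&(h[...,1]<50));
P=np.linalg.solve(c["intrinsics"],np.c_[u,v,np.ones(len(u))].T)*d[v,u];X=(c["R"].T@(P-c["t"][:,None])).T
X=X[(X[:,0]>.58)&(X[:,0]<.72)&(abs(X[:,1])<.12)&(X[:,2]>.12)&(X[:,2]<.28)]
for _ in range(5):
    A=np.c_[X[:,:2],np.ones(len(X))];q=np.linalg.lstsq(A,X[:,2],rcond=None)[0];e=abs(A@q-X[:,2]);k=e<max(.004,2*np.median(e));X=X[k]
print(len(X),q,"lid deg",np.degrees(np.arctan(np.hypot(*q[:2]))),np.median(e))
E
```

```text
time: 15.4
position: [0.5469, -0.0133, 0.2866]
tool_rot: [1.986, 1.99, 0.434]
ft_force: [-5.1, 3.7, 2.3]
grip_width: 0.176
grip_force: 30.0
tilt 24.39798466885826 bar [ 0.5411 -0.0134  0.2994] lid 40.089612896740334 rad 0.3039850308154455 [ 0.3748 -0.243  -0.3362  1.9617 -0.1159  0.9857  0.0757]
[(array([252.5825, 290.0874]), np.int32(103))]
4497 [-0.7851 -0.0154  0.7237] lid deg 38.14074608217476 0.0014830926081625118
```

View pics/c4.png

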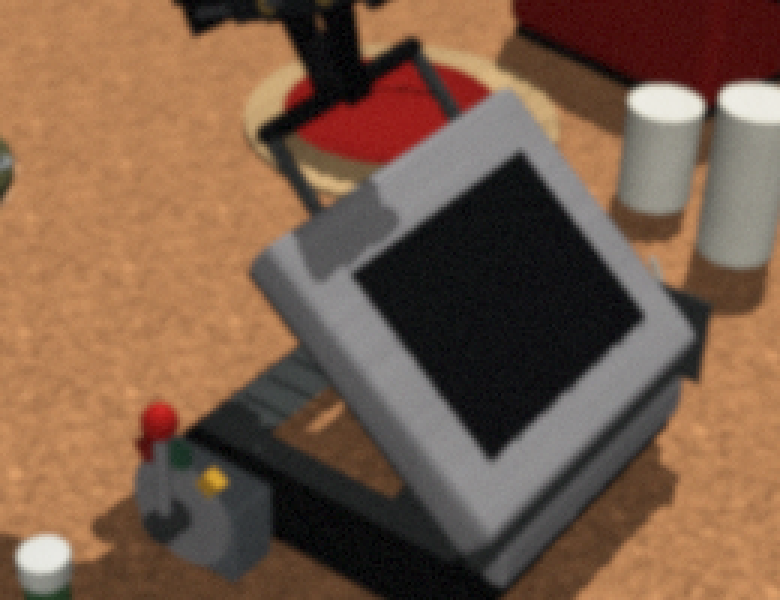

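The lid is held at about 38° by depth and 40° by arm geometry. The gripper is well clear of it, and the lever is upright with its knob at (158,420) in the crop. I nudge the lid up 1°, check that it stays steady, then hand in.

```bash
python3 -m handwheel '[[0.0,0,0.0022,-0.001,0,0,0],[0.0,0,0.0022,-0.001,0,0,0],[0.0,0,0,0,0,0,0],[0.0,0,0,0,0,0,0],[0.0,0,0,0,0,0,0],[0.0,0,0,0,0,0,0],[0.0,0,0,0,0,0,0],[0.0,0,0,0,0,0,0]]'; python3 - <<'E'
from h import *
s=ctrl.get_state();R=Ro.from_rotvec(s['tool_rot']).as_matrix()
b=s['position']-.014*R[:,2];r=b-[.7566,0,.085];L=np.degrees(np.arctan2(r[2],-r[0]))-4.76
S,d=ctrl.get_image("scene");a=red(S,(220,260,275,310));print(L,s['grip_force'],s['ft_force'],a)
if 38<L<42.5 and s['grip_force']>20 and len(a): print(ctrl.close_job())
E
```

```text
time: 16.5
position: [0.5501, -0.0133, 0.29]
tool_rot: [1.986, 1.99, 0.434]
ft_force: [-4.7, 3.7, 0.6]
grip_width: 0.175
grip_force: 30.0
40.95737343852789 29.974706768989563 [-4.6531  3.701   0.5612] [(array([252.5825, 290.165 ]), np.int32(103))]
the job is handed in; nothing more can be done
None
```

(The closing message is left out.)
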